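Find the socket wrench that fits the chair bolt's nut

TASK

One of the three T-handled socket wrenches in the rack fits the hex nut on the chair corner's bolt: try them on the nut until you find the one that goes all the way down over it to the washer. Stand any wrench that does not go on back in a well of the rack, and leave the other things on the bench where they are. Finish while still gripping the handle of the fitting wrench, holding it upright and fully home on the nut.

Things in the scene. Friction and masses are not known exactly. Their poses are not given: they have to be found in the camera images.
- socket_a: loose T-handled socket wrench, 0.2 to 0.4 kg, mouth down in a rack well. Steel tube, hexagonal outside (38 mm across flats, 44 over corners), 45 mm tall; bore hexagonal, 36 mm deep; round neck 16 mm thick; wooden handle 70 mm long (x), 26 wide (y), 65 to 101 mm above the origin. Origin: centre of the mouth, z up the axis. Flats of bore and tube face its x axis and every 60 degrees from it
- socket_b: exactly like socket_a outside (same sizes, mass, origin and axes). One of these two has a bore of 20.5 mm across flats, the other of 27 mm; nothing outside shows which, and the three wrenches stand in the rack in any order
- socket_c: like socket_a, with the same handle, heights, mass, origin and axes, but its tube is visibly slimmer: 24 mm across flats outside, bore 16.5 mm, so it cannot go over the nut
- rack: fixed plywood block, 75 mm (its x) by 330 mm (its y), 35 mm tall, with three round wells along its y, 105 mm apart, 51 mm in diameter, 25 mm deep (floor 10 mm above the bench), mouth chamfered 2 mm; a wrench stands in each at the start. Origin: centre of its underside
- rack_hole0 (a point): centre of the mouth of a well of the rack, level with its top (35 mm above the bench), at -105 mm along the rack's y
- rack_hole1 (a point): centre of the mouth of a well of the rack, level with its top (35 mm above the bench), at 0 mm along the rack's y
- rack_hole2 (a point): centre of the mouth of a well of the rack, level with its top (35 mm above the bench), at 105 mm along the rack's y
- chair_corner: fixed corner of a dark walnut chair frame lying flat, 42 mm thick: a rail along its x (62 mm wide, x -120 to 30 mm) and one towards -y (60 mm wide, to y -200 mm), with an upright bolt, washer and nut at its origin. Nut flats face this body's x axis and every 60 degrees from it: a wrench goes on when its x axis agrees within about 15 degrees, modulo 60. Origin: on the bench under the bolt
- washer_top (a point): centre of the 46 mm washer's top, 45 mm above the bench. On it stands the fixed hex nut, 24 mm across flats, 16 mm tall, top 3 mm bevelled; the 14 mm bolt end rises 6 mm above the nut. A wrench fully home has its mouth here; one too small stops about 14 to 16 mm higher
- oil_bottle: small amber bottle, 34 mm in diameter, 85 mm tall, standing; loose bystander; origin at the centre of its underside
- sanding_block: cork sanding block 65 x 100 x 30 mm, lying; loose bystander; origin at the centre of its underside
- chisel: thin flat-tipped tool 180 mm long with a wooden handle 26 mm thick, lying along its x; loose bystander; origin under its middle, on the bench
Not all that is in view belongs to the job. Leave any green or purple look-alike of the socket_c alone.

How it is judged (in metres and radians):
At the end, for the whole second after the job is handed in: The fitting wrench is gripped (over 2 N), at rest over the nut, mouth within 4 mm of the washer and 5 mm of the bolt axis, tilted under 5 degrees. Each of the others stands in a rack well: 17 mm deep or more, within 12 mm of its centre, tilted under 8.6 degrees, not touched by the fingers (z of socket_b in the frame of washer_top below 0.004 m and horizontal distance between socket_b and washer_top below 0.005 m and angle between socket_b's own z axis and vertical below 0.09 rad and contact force between socket_b and the fingers above 2 N and linear speed of each of socket_b, socket_a, socket_c below 0.02 m/s and ((horizontal distance between socket_a and rack_hole0 below 0.012 m and z of socket_a in the frame of rack_hole0 below -0.017 m) or (horizontal distance between socket_a and rack_hole1 below 0.012 m and z of socket_a in the frame of rack_hole1 below -0.017 m) or (horizontal distance between socket_a and rack_hole2 below 0.012 m and z of socket_a in the frame of rack_hole2 below -0.017 m)) and angle between each of socket_a, socket_c's own z axis and vertical below 0.15 rad and contact force between each of socket_a, socket_c and the fingers below 0.2 N and ((horizontal distance between socket_c and rack_hole0 below 0.012 m and z of socket_c in the frame of rack_hole0 below -0.017 m) or (horizontal distance between socket_c and rack_hole1 below 0.012 m and z of socket_c in the frame of rack_hole1 below -0.017 m) or (horizontal distance between socket_c and rack_hole2 below 0.012 m and z of socket_c in the frame of rack_hole2 below -0.017 m))); the arm keeps its last pose, push and grip.
It fails at once if the oil bottle is moved more than 30 mm (distance of oil_bottle from where it was at the start of the episode above 0.03 m).
It fails at once if the sanding block is moved more than 30 mm (distance of sanding_block from where it was at the start of the episode above 0.03 m).
It fails at once if the chisel is moved more than 30 mm (distance of chisel from where it was at the start of the episode above 0.03 m).
It also fails if it takes over 72 s, if anything falls off the work surface, if the arm or the gripper's body presses on something with over 40 N, if the wrist force passes 120 N, or if a joint passes its speed limit or range.

ROBOT

A 6-joint arm with a two-finger parallel gripper is mounted at the origin on the work surface. World frame = base frame: x ahead of the robot, y to its left, z up, the work surface at z = 0. Lengths are in m, angles in degrees, forces in N, time in s.
With the tool pointing down it reaches from about 0.35 to 0.875 m from the base axis. Payload 4.2 kg.
Tool frame: the origin (TCP) lies between the finger pads; the fingertips stand 19 mm ahead of it and the grasp point (between the pads) is the TCP; z points along the fingers, y is the line along which they close (so a half turn about z gives the same grasp; the last joint's range is limited). The gripper opens to 87 mm and grips with 3 to 60 N. Pads are 19 mm wide; open, the fingers measure 117 mm over their backs; the gripper's body (75 mm by 190 mm) begins 51 mm behind the grasp point.
Start: joints at [78.759, 22.042, 0.453, 0, -68.411, -14.817], TCP at [0.275, 0.561, 0.209] pointing down, gripper open.
Joint ranges: [-179.83, 179.83], [-69.29, 118.12], [-61.27, 80.66], [-181.25, 117.63], [-171.15, -9.14], [-177.46, 177.46]. Speed limits (degrees/s): [159.86, 159.86, 180, 180, 180, 180].

INTERFACE

Orientations are given as a 3x3 rotation matrix whose columns are the frame's x, y, z axes.
In Python, from station import r gives the robot as it stands.
- The arm moves only by the tool drive_tool, never from a script. Its argument "steps" is one flat list of numbers, 7 for each row, row after row: the turn, a rotation vector about the tool's x, y, z in rad, then the shift along the tool's x, y, z in m, then the opening, from 0 (shut) to 1 (fully open). A call has 1 to 10 rows; each row shifts and turns the commanded pose from where the row before left it, along the tool's axes as they then stand; what a row does not reach is not made up. A row lasts 1/12 s, in which the tool goes at most 41.7 mm and 7.16 degrees, less where a joint would pass 70% of its speed; a pose out of reach is approached as far as the arm can. A call is refused whole if a number of a shift passes 0.0417 or a number of a turn 0.125, either way. A call with a gripper value outside its range is refused whole. The fingers move at their own pace and stop on an object; the grip force is fixed at half the most. Time passes only in rows, so rows that do not move let the fingers close. It gives the time, the measured TCP pose, the force, the opening and the grip force at its end, in the units of the state.
- r.sense(): the state, without advancing time (a new reading comes with each control period).
- r.capture(name): name is "scene" or "top"; returns the picture (384x512x3 uint8, blue, green, red); there is no depth.
- r.camera_params(name): a dict with "camera_matrix" (3x3 intrinsics, pixels), "k1" (the pictures are not rectified: a ray, as slopes to the right and down, at radius r is drawn at 1 + k1 r^2 times it, then the intrinsics apply), "extrinsics" (4x4, takes a point from world to camera coordinates). Camera axes: x right, y down, z forward; pixel columns grow to the right and rows downward; lengths in m; the calibration is good to about 2 mm. A picture is of the moment at which its call begins. camera_params takes no time and is no camera call.
- r.finish_job(): hands the job in; it is judged then, once.
The state is a dict: "time_s": time; "joints": joint angles; "joint_velocities": joint speeds; "effort": joint torques, N m; "tcp_pos": TCP position; "ee_rot": TCP orientation; "wrist_force": force on the tool from outside, world axes, zero at the start; "moment": the same for the moment, N m; "gripper_width": opening from 0.0 (shut) to 1.0 (fully open); "gripper_force": force on a finger pad.
Only numpy, scipy, OpenCV 4.12 (cv2) and the standard library are available. Lean on these libraries where they do the work, as an engineer would, in place of code of your own. Each camera call takes 0.05 s, during which the arm holds its last target. There are 200 camera calls.

## Working session

There is one attempt and no reset: what is moved stays moved. The work goes in short steps, Python scripts to look and compute and a tool call to move; the robot and the scene stay as the last step left them, time stands still between calls to the robot, and variables do not carry over. Pictures are saved under pics/ and viewed, at most 10 in all, crops included, and the job is handed in when it is done.

Besides the shell and the picture viewer there is one more tool, called after ">>>" in YAML: its name, and indented under it one key for each argument. drive_tool: Moves the arm, as the interface text tells. Its arguments: {"type":"object","properties":{"steps":{"type":"array"}},"required":["steps"]}

```bash
mkdir -p pics; ls
python3 - <<'E'
from station import r
import cv2
for n in("scene","top"):
    cv2.imwrite(f"pics/{n}0.png",r.capture(n)); p=r.camera_params(n); print(n,p)
s=r.sense();print(s)
E
```

```text
pics
scene {'camera_matrix': array([[348.91584706,   0.        , 252.01393154],
       [  0.        , 348.91584706, 188.72240184],
       [  0.        ,   0.        ,   1.        ]]), 'k1': -0.07715371723731043, 'extrinsics': array([[-0.11733619,  0.99307753,  0.00540687,  0.06797598],
       [ 0.73535001,  0.09054125, -0.67161198, -0.4041858 ],
       [-0.66745231, -0.07482845, -0.74088333,  1.19817387],
       [ 0.        ,  0.        ,  0.        ,  1.        ]])}
top {'camera_matrix': array([[386.034926  ,   0.        , 251.92862696],
       [  0.        , 386.034926  , 191.42027074],
       [  0.        ,   0.        ,   1.        ]]), 'k1': 0.008070866432102811, 'extrinsics': array([[-0.02225088, -0.9997242 , -0.0075114 ,  0.0414808 ],
       [-0.99247123,  0.02299332, -0.12030029,  0.62484679],
       [ 0.12043982,  0.00477806, -0.99270913,  0.76140116],
       [ 0.        ,  0.        ,  0.        ,  1.        ]])}
{'time_s': 0.1, 'joints': array([ 7.87593026e+01,  2.20855814e+01,  3.89295968e-01, -2.40954567e-02,
       -6.84114811e+01, -1.48165006e+01]), 'joint_velocities': array([ 0.01542852, -0.08164188,  0.28567976,  0.01536373, -0.05375878,
        0.02716534]), 'effort': array([ 6.02213788e-06, -3.91690922e+01,  1.87933749e+01,  4.23183203e+00,
        1.34422310e-02, -7.54326743e-05]), 'tcp_pos': array([0.27428925, 0.56098205, 0.20769187]), 'ee_rot': array([[ 8.98287872e-01, -4.39406800e-01, -7.50178587e-04],
       [-4.39407429e-01, -8.98286137e-01, -1.76854284e-03],
       [ 1.03234726e-04,  1.91829463e-03, -9.99998155e-01]]), 'wrist_force': array([-0.19158454,  0.49745884,  0.22570707]), 'moment': array([ 0.00465909, -0.00900307,  0.01547337]), 'gripper_force': 0.0, 'gripper_width': 1.0000631123787238}
```

View pics/scene0.png

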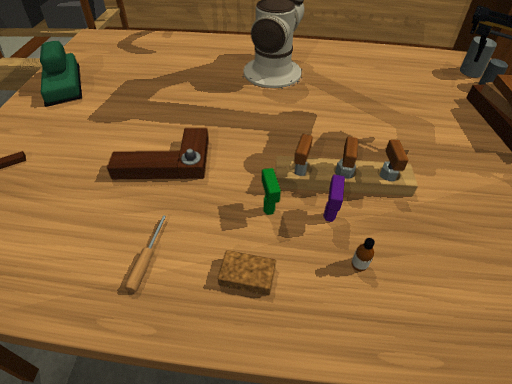

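View pics/top0.png

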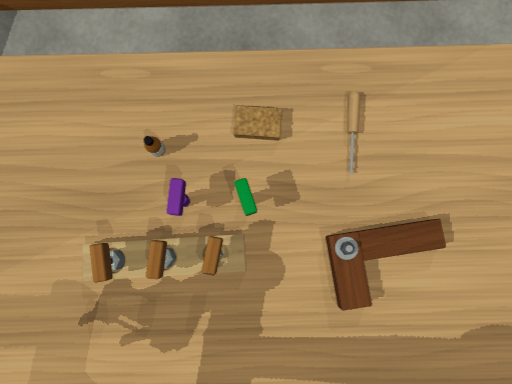

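Top view: rack with brown handles at (101,262), (157,259) and (213,256); the nut is at (347,248). Possible confusions are the purple (177,197) and green (246,197) look-alikes, which I leave alone. In the scene view the wrench at (303,155), top (213,256), has the slim tube, so it is socket_c. The candidates are top (101,262) and (157,259). Next I check this in a close crop.

```bash
cat > h.py <<'E'
import numpy as np, cv2
from station import r
def ray(n,uv):
    p=r.camera_params(n);K=p["camera_matrix"];E=p["extrinsics"];k=p["k1"]
    d=(np.array(uv,float)-K[:2,2])/K[0,0]; s=d.copy()
    for _ in range(10): s=d/(1+k*(s@s))
    R=E[:3,:3]; return -R.T@E[:3,3], R.T@np.r_[s,1]
def onz(n,uv,z):
    c,d=ray(n,uv); return c+d*(z-c[2])/d[2]
def proj(n,P):
    p=r.camera_params(n);K=p["camera_matrix"];E=p["extrinsics"]
    q=E[:3,:3]@np.array(P,float)+E[:3,3]; s=q[:2]/q[2]; s=s*(1+p["k1"]*(s@s)); return K[0,0]*s+K[:2,2]
E
python3 - <<'E'
from h import *
a=cv2.imread("pics/top0.png");b=cv2.imread("pics/scene0.png")
z=lambda i,y0,y1,x0,x1,f:cv2.resize(i[y0:y1,x0:x1],None,fx=f,fy=f,interpolation=cv2.INTER_CUBIC)
A=z(a,225,290,80,250,4.5);B=z(b,125,205,275,425,4.5)
C=z(a,225,315,320,450,3.2)
W=800;o=np.zeros((600,W,3),np.uint8)
o[:A.shape[0],:min(W,A.shape[1])]=A[:,:W]
B=z(b,125,205,275,425,2.6);C=z(a,225,300,325,385,4)
o[295:295+B.shape[0],:B.shape[1]]=B;o[295:295+C.shape[0],400:400+C.shape[1]]=C
cv2.imwrite("pics/crop1.png",o)
hsv=cv2.cvtColor(a,cv2.COLOR_BGR2HSV)
for p in[(101,262),(99,255),(107,262),(157,259),(213,256),(130,242),(300,200)]:print(p,hsv[p[1],p[0]])
print(ray("top",(252,191))[0],ray("scene",(252,191))[0])
E
```

```text
(101, 262) [ 15 177 143]
(99, 255) [ 15 172 142]
(107, 262) [ 15 174  60]
(157, 259) [ 16 175 143]
(213, 256) [ 16 172 142]
(130, 242) [ 20 115 140]
(300, 200) [ 17 122 161]
[0.52936243 0.02346403 0.83133071] [1.10491799 0.05874757 0.61588349]
```

View pics/crop1.png

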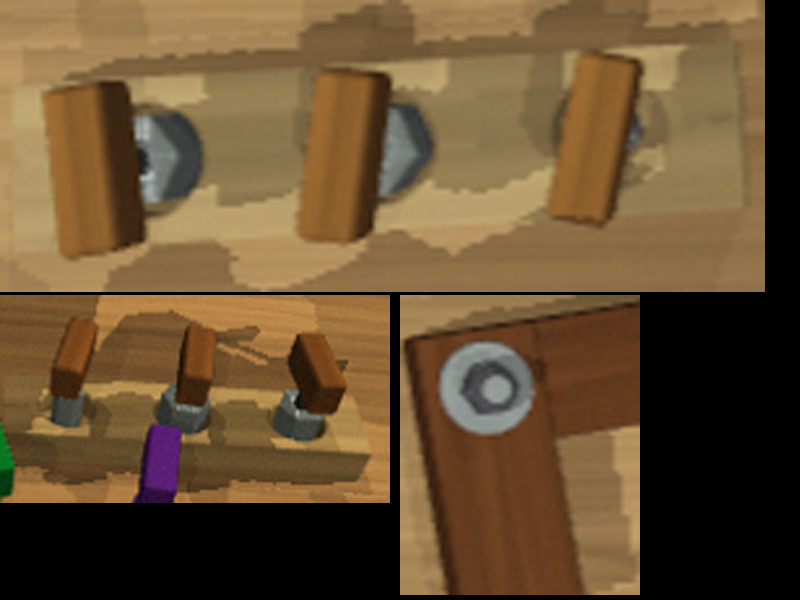

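Run:
```python
from h import *
a=cv2.imread("pics/top0.png");hsv=cv2.cvtColor(a,cv2.COLOR_BGR2HSV);H,S,V=cv2.split(hsv)
m=((S>150)&(V>100)&(H<20)).astype(np.uint8);m[:225]=0;m[290:]=0;m[:,250:]=0
m=cv2.morphologyEx(m,cv2.MORPH_OPEN,np.ones((3,3)))
for c in cv2.findContours(m,0,1)[0]:
    if cv2.contourArea(c)<200:continue
    P=np.array([onz("top",q,.111)[:2]*1000 for q in c[:,0]],np.float32)
    (cx,cy),(w,h),an=cv2.minAreaRect(P);bx=cv2.boxPoints(((cx,cy),(w,h),an));
    e=bx[1]-bx[0];f=bx[2]-bx[1];e=e if np.hypot(*e)>np.hypot(*f) else f
    print("handle",cx,cy,w,h,"yaw",np.degrees(np.arctan2(e[1],e[0])))
w=((S<70)&(V>60)).astype(np.uint8);q=np.zeros_like(w);q[225:270,325:372]=w[225:270,325:372]
c=max(cv2.findContours(q,0,1)[0],key=cv2.contourArea);e=cv2.fitEllipse(cv2.convexHull(c));print(e,onz("top",e[0],.045))
k=((V<95)&(S>120)).astype(np.uint8);k[:210]=0;k[320:]=0;k[:,:318]=0;k[:,455:]=0
k=cv2.morphologyEx(k|q,cv2.MORPH_CLOSE,np.ones((3,3)))
c=max(cv2.findContours(k,0,1)[0],key=cv2.contourArea);ap=cv2.approxPolyDP(c,3,True)[:,0]
P=np.array([onz("top",u,.042)[:2]*1000 for u in ap])
for i in range(len(P)):
    d=P[(i+1)%len(P)]-P[i];print(ap[i],P[i].round(),np.hypot(*d).round(),np.degrees(np.arctan2(d[1],d[0])).round(1))
# rack wells : rack outline by bright strip from scene
s=cv2.imread("pics/scene0.png")
hs=cv2.cvtColor(s,cv2.COLOR_BGR2HSV)
g=((hs[...,1]<70)&(hs[...,2]>40)).astype(np.uint8);g[:150]=0;g[205:]=0;g[:,:285]=0;g[:,420:]=0
for c in cv2.findContours(g,0,1)[0]:
    if cv2.contourArea(c)>15:print(cv2.boundingRect(c),cv2.contourArea(c))
for n,p in(("top",(84,237)),("top",(244,236)),("top",(245,271)),("top",(85,280))):print(onz(n,p,.035))
```

```text
handle 491.6384582519531 314.8586120605469 68.24700927734375 22.43918800354004 yaw 8.215026
handle 494.8365478515625 210.2804412841797 23.286109924316406 68.08218383789062 yaw -6.6320524
handle 500.3923645019531 105.42198181152344 23.98540496826172 66.24166870117188 yaw -12.1269245
((346.18658447265625, 247.82066345214844), (22.771387100219727, 23.57206153869629), 112.14962005615234) [ 0.50613481 -0.15974083  0.045     ]
[439 219] [ 560. -351.] 232.0 97.2
[326 236] [ 531. -121.] 142.0 -172.2
[339 307] [ 390. -140.] 142.0 3.7
[331 235] [ 532. -131.] 22.0 -91.3
[342 235] [ 532. -153.] 20.0 132.8
[335 242] [ 518. -138.] 47.0 -170.4
[340 265] [ 472. -146.] 14.0 -11.1
[341 258] [ 486. -149.] 16.0 -98.3
[349 259] [ 484. -165.] 31.0 -55.3
[361 250] [ 501. -190.] 52.0 -174.4
[365 276] [ 450. -195.] 78.0 2.6
[361 237] [ 527. -191.] 119.0 -82.5
[419 228] [ 543. -310.] 15.0 -115.0
[426 231] [ 536. -323.] 19.0 101.2
[417 233] [ 533. -305.] 49.0 -84.2
[441 230] [ 538. -354.] 22.0 5.7
(295, 162, 12, 14) 97.0
(380, 161, 19, 20) 186.5
(335, 159, 21, 19) 176.0
[0.53976617 0.37390631 0.035     ]
[0.53434548 0.04558981 0.035     ]
[0.46385918 0.04495291 0.035     ]
[0.45321367 0.36917015 0.035     ]
```

Slim socket_c is confirmed in the right-hand well (top crop). Measured: candidates at (0.492, 0.315) with yaw 8°, and (0.495, 0.210) with yaw −7°. Handle length and spacing match the given sizes. The nut is at (0.506, −0.160), chair yaw 7.5°. I turn the tool first.

>>> drive_tool:
  steps: [0,0,-0.12,0,0,0,1,0,0,-0.12,0,0,0,1,0,0,-0.12,0,0,0,1,0,0,-0.12,0,0,0,1,0,0,-0.12,0,0,0,1,0,0,0,0,0,0,1]

```text
time_s: 0.6
tcp_pos: [0.2744, 0.5612, 0.208]
ee_rot: [[0.989, 0.147, -0.0], [0.147, -0.989, -0.001], [-0.001, 0.001, -1.0]]
wrist_force: [0.6, 0.5, -0.3]
gripper_width: 0.996
gripper_force: 0.0
```

```bash
cat >> h.py <<'E'
def go(x,y,z=None):
    s=r.sense();R=s["ee_rot"];p=s["tcp_pos"];t=np.array([x,y,p[2] if z is None else z])
    print("tcp",p.round(4),"yaw",np.degrees(np.arctan2(R[1,0],R[0,0])).round(2),"tilt",(R[:2,2]*57.3).round(2),"F",s["wrist_force"].round(1),"w",round(s["gripper_width"],3),"t",round(s["time_s"],2),"shift",(R.T@(t-p)).round(4))
E
python3 -c "
from h import *
go(.4916,.3149,.2077)"
```

```text
tcp [0.2744 0.5612 0.208 ] yaw 8.43 tilt [-0.03 -0.06] F [ 0.6  0.5 -0.3] w 0.996 t 0.6 shift [0.1788 0.2755 0.0005]
```

>>> drive_tool:
  steps: [0,0,0,0.0179,0.0275,0,1,0,0,0,0.0179,0.0275,0,1,0,0,0,0.0179,0.0275,0,1,0,0,0,0.0179,0.0275,0,1,0,0,0,0.0179,0.0275,0,1,0,0,0,0.0179,0.0275,0,1,0,0,0,0.0179,0.0275,0,1,0,0,0,0.0179,0.0275,0,1,0,0,0,0.0179,0.0275,0,1,0,0,0,0.0179,0.0275,0,1]

```text
time_s: 1.43
tcp_pos: [0.4921, 0.3138, 0.2085]
ee_rot: [[0.99, 0.141, -0.0], [0.141, -0.99, -0.0], [-0.0, 0.0, -1.0]]
wrist_force: [-0.5, 0.9, -0.4]
gripper_width: 1.0
gripper_force: 0.0
```

>>> drive_tool:
  steps: [0,0,0,0,0,0,1,0,0,0,0,0,0,1]

```text
time_s: 1.6
tcp_pos: [0.4922, 0.3137, 0.2082]
ee_rot: [[0.99, 0.139, -0.001], [0.139, -0.99, -0.001], [-0.001, 0.0, -1.0]]
wrist_force: [-0.8, 0.6, 0.0]
gripper_width: 1.0
gripper_force: 0.0
```

```bash
python3 -c "
from h import *
go(.4916,.3149,.092)
b=r.capture('scene');cv2.imwrite('pics/s1.png',cv2.resize(b[80:220,260:440],None,fx=4,fy=4))"
```

```text
tcp [0.4922 0.3137 0.2082] yaw 7.98 tilt [-0.04 -0.03] F [-0.8  0.6  0. ] w 1.0 t 1.6 shift [-0.0004 -0.0013  0.1162]
```

View pics/s1.png

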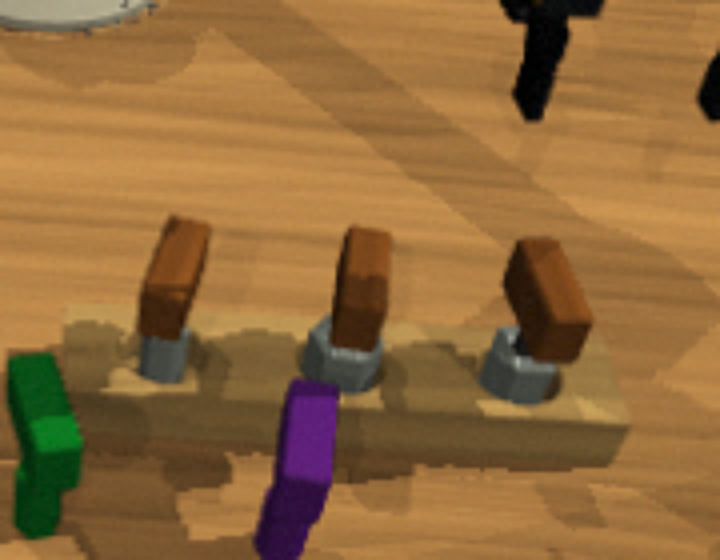

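The picture shows the open fingers high above the left-hand wrench (its handle top at about scene pixel (396,150)). I check the projection, then descend.

```bash
python3 -c "
from h import *
print(proj('scene',(.4916,.3149,.111)),proj('scene',(.4948,.2103,.111)),'seen mid (352,146)?')"
```

```text
[397.56073632 148.81781975] [350.68107143 145.61325014] seen mid (352,146)?
```

>>> drive_tool:
  steps: [0,0,0,0,-0.001,0.02,1,0,0,0,0,0,0.02,1,0,0,0,0,0,0.02,1,0,0,0,0,0,0.015,1]

```text
time_s: 1.98
tcp_pos: [0.4898, 0.3169, 0.132]
ee_rot: [[0.989, 0.145, -0.002], [0.145, -0.989, -0.001], [-0.002, 0.001, -1.0]]
wrist_force: [-0.7, 0.3, -0.4]
gripper_width: 1.0
gripper_force: 0.0
```

>>> drive_tool:
  steps: [0,0,0,0.002,0.001,0.02,1,0,0,0,0,0,0.02,1,0,0,0,0,0,0,1,0,0,0,0,0,0,0,0,0,0,0,0,0,0,0,0,0,0,0,0,0,0,0,0,0,0,0,0,0,0,0,0,0,0,0,0,0,0,0,0,0,0,0,0,0,0,0,0,0]

```text
time_s: 2.82
tcp_pos: [0.4935, 0.3156, 0.0941]
ee_rot: [[0.99, 0.145, 0.001], [0.145, -0.99, 0.001], [0.001, -0.0, -1.0]]
wrist_force: [0.1, -0.3, -0.2]
gripper_width: 0.552
gripper_force: 0.0
```

>>> drive_tool:
  steps: [0,0,0,0,0,0,0,0,0,0,0,0,0,0,0,0,0,0,0,0,0,0,0,0,0,0,0,0,0,0,0,0,0,0,0,0,0,0,0,0,0,0,0,0,0,0,0,0,0,0,0,0,0,0,0,0]

```text
time_s: 3.48
tcp_pos: [0.4934, 0.3156, 0.0936]
ee_rot: [[0.989, 0.145, -0.0], [0.145, -0.989, 0.0], [-0.0, -0.0, -1.0]]
wrist_force: [-0.1, 0.8, -0.2]
gripper_width: 0.293
gripper_force: 30.0
```

>>> drive_tool:
  steps: [0,0,0,0,0,-0.005,0,0,0,0,0,0,-0.01,0,0,0,0,0,0,-0.02,0,0,0,0,0,0,-0.02,0,0,0,0,0,0,-0.02,0,0,0,0,0,0,-0.02,0,0,0,0,0,0,-0.02,0,0,0,0,0,0,-0.02,0,0,0,0,0,0,-0.005,0,0,0,0,0,0,0,0]

```text
time_s: 4.32
tcp_pos: [0.494, 0.3161, 0.2358]
ee_rot: [[0.989, 0.145, 0.003], [0.145, -0.989, 0.003], [0.003, -0.003, -1.0]]
wrist_force: [0.3, -0.7, -3.3]
gripper_width: 0.291
gripper_force: 30.0
```

```bash
python3 -c "
from h import *
go(.508,-.160)"
```

```text
tcp [0.494  0.3161 0.2358] yaw 8.32 tilt [0.17 0.18] F [ 0.3 -0.7 -3.3] w 0.291 t 4.32 shift [-0.055   0.4731 -0.0015]
```

Carrying it: 3.3 N is about 0.34 kg, as expected. Now over to the nut.

>>> drive_tool:
  steps: [0,0,0,-0.0035,0.03,0,0,0,0,0,-0.0035,0.03,0,0,0,0,0,-0.0035,0.03,0,0,0,0,0,-0.0035,0.03,0,0,0,0,0,-0.0035,0.03,0,0,0,0,0,-0.0035,0.03,0,0,0,0,0,-0.0035,0.03,0,0,0,0,0,-0.0035,0.03,0,0,0,0,0,-0.0035,0.03,0,0,0,0,0,-0.0035,0.03,0,0]

```text
time_s: 5.15
tcp_pos: [0.5008, 0.0121, 0.232]
ee_rot: [[0.989, 0.145, -0.003], [0.145, -0.989, -0.0], [-0.003, -0.0, -1.0]]
wrist_force: [0.7, -0.0, -2.9]
gripper_width: 0.289
gripper_force: 30.0
```

>>> drive_tool:
  steps: [0,0,0,-0.004,0.035,0,0,0,0,0,-0.004,0.035,0,0,0,0,0,-0.004,0.035,0,0,0,0,0,-0.004,0.034,0,0,0,0,0,-0.004,0.034,0,0,0,0,0,0,0,0,0,0,0,0,0,0,0,0,0,0,0,0,0,0,0]

```text
time_s: 5.82
tcp_pos: [0.5065, -0.1603, 0.2322]
ee_rot: [[0.99, 0.144, -0.003], [0.144, -0.99, 0.001], [-0.003, -0.001, -1.0]]
wrist_force: [-0.2, -0.4, -2.7]
gripper_width: 0.287
gripper_force: 30.0
```

```bash
python3 -c "
from h import *
go(.508,-.160)"
```

```text
tcp [ 0.5065 -0.1603  0.2322] yaw 8.27 tilt [-0.16  0.05] F [-0.2 -0.4 -2.7] w 0.287 t 5.82 shift [ 0.0015 -0.0001 -0.    ]
```

>>> drive_tool:
  steps: [0,0,0,0.0015,0,0.012,0,0,0,0,0,0,0.02,0,0,0,0,0,0,0.02,0,0,0,0,0,0,0.012,0,0,0,0,0,0,0.006,0,0,0,0,0,0,0,0,0,0,0,0,0,0,0,0,0,0,0,0,0,0]

```text
time_s: 6.48
tcp_pos: [0.5098, -0.1598, 0.1648]
ee_rot: [[0.989, 0.146, 0.002], [0.146, -0.989, -0.0], [0.002, 0.001, -1.0]]
wrist_force: [0.3, 0.4, -2.2]
gripper_width: 0.284
gripper_force: 30.0
```

```bash
python3 -c "
from h import *
go(.508,-.160)
b=r.capture('scene');a=r.capture('top');cv2.imwrite('pics/s2.png',np.hstack([cv2.resize(b[90:190,140:240],None,fx=4,fy=4),cv2.resize(a[200:300,297:397],None,fx=4,fy=4)]))"
```

```text
tcp [ 0.5098 -0.1598  0.1648] yaw 8.39 tilt [ 0.13 -0.02] F [ 0.3  0.4 -2.2] w 0.284 t 6.48 shift [-0.0018 -0.0001 -0.    ]
```

View pics/s2.png

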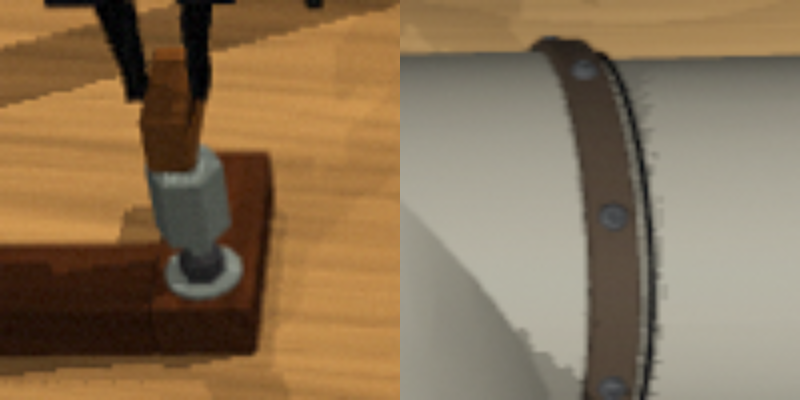

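The wrench hangs just above the nut, tube at about (187,148) and washer at about (191,157) in full-picture pixels. I check the alignment numerically.

```bash
cat > al.py <<'E'
from h import *
def tube(p,yaw,z0=None,H=.045,f=.038):
    R=f/np.sqrt(3);t=np.radians(yaw+30+60*np.arange(6))
    return [np.array([proj("scene",(p[0]+R*np.cos(a),p[1]+R*np.sin(a),p[2]+h)) for a in t]) for h in(0,H)]
def align(dz,off):
    """dz: tcp height over mouth; off: mouth minus tcp along tool x"""
    s=r.sense();R=s["ee_rot"];m=s["tcp_pos"]+R[:,0]*off+R[:,2]*dz
    b=r.capture("scene");hs=cv2.cvtColor(b,cv2.COLOR_BGR2HSV)
    g=(hs[...,1]<75).astype(np.uint8)
    lo,hi=tube(m,np.degrees(np.arctan2(R[1,0],R[0,0])))
    k=np.zeros(b.shape[:2],np.uint8);cv2.fillConvexPoly(k,cv2.convexHull(np.vstack([lo,hi]).round().astype(np.int32)),1)
    rows=range(int(hi[:,1].mean())+6,int(lo[:,1].max())+4)
    cx=int(lo[:,0].mean())
    for y in rows:
        x=np.where(g[y,cx-18:cx+18])[0]+cx-18;q=np.where(k[y])[0]
        print(y,"seen",(x.min(),x.max()) if len(x) else None,"model",(q.min(),q.max()) if len(q) else None,hs[y,cx])
    print("mouth",m.round(4))
E
python3 -c "
from al import *
b=cv2.imread('pics/scene0.png');hs=cv2.cvtColor(b,cv2.COLOR_BGR2HSV)
w=((hs[...,1]<75)).astype(np.uint8);q=np.zeros_like(w);q[140:172,172:210]=w[140:172,172:210]
c=max(cv2.findContours(q,0,1)[0],key=cv2.contourArea);print(cv2.boundingRect(c))
t=np.linspace(0,6.28,60);P=np.array([proj('scene',(.5061+.023*np.cos(a),-.1597+.023*np.sin(a),.045)) for a in t]);print('model washer',P.min(0),P.max(0))
align(.0836,-.0018)"
```

```text
(181, 149, 20, 16)
model washer [180.35357895 150.57066836] [199.47849391 163.51707466]
136 seen (np.int64(177), np.int64(195)) model (np.int64(176), np.int64(196)) [45 16 94]
137 seen (np.int64(178), np.int64(195)) model (np.int64(176), np.int64(196)) [43 25 72]
138 seen (np.int64(178), np.int64(196)) model (np.int64(176), np.int64(196)) [48 18 69]
139 seen (np.int64(178), np.int64(196)) model (np.int64(177), np.int64(196)) [45 28 72]
140 seen (np.int64(178), np.int64(196)) model (np.int64(177), np.int64(196)) [41 27 75]
141 seen (np.int64(178), np.int64(196)) model (np.int64(177), np.int64(196)) [45 28 74]
142 seen (np.int64(178), np.int64(196)) model (np.int64(177), np.int64(196)) [55 20 76]
143 seen (np.int64(179), np.int64(196)) model (np.int64(177), np.int64(197)) [43 31 74]
144 seen (np.int64(179), np.int64(196)) model (np.int64(178), np.int64(197)) [53 14 72]
145 seen (np.int64(179), np.int64(197)) model (np.int64(178), np.int64(197)) [45 29 71]
146 seen (np.int64(179), np.int64(196)) model (np.int64(178), np.int64(197)) [34 24 73]
147 seen (np.int64(180), np.int64(195)) model (np.int64(179), np.int64(196)) [45 21 72]
148 seen (np.int64(180), np.int64(194)) model (np.int64(179), np.int64(195)) [39 24 73]
149 seen (np.int64(181), np.int64(193)) model (np.int64(180), np.int64(194)) [38 14 73]
150 seen (np.int64(182), np.int64(193)) model (np.int64(181), np.int64(193)) [38 28 74]
151 seen (np.int64(184), np.int64(194)) model (np.int64(181), np.int64(192)) [45 27 75]
152 seen (np.int64(186), np.int64(197)) model (np.int64(182), np.int64(187)) [70 13 59]
153 seen (np.int64(184), np.int64(198)) model None [40 18 43]
154 seen (np.int64(183), np.int64(199)) model None [15 29 35]
mouth [ 0.5081 -0.1603  0.0811]
```

>>> drive_tool:
  steps: [0,0,0,-0.0015,-0.0015,0.005,0,0,0,0,0,0,0.005,0,0,0,0,0,0,0.004,0,0,0,0,0,0,0.002,0,0,0,0,0,0,0,0,0,0,0,0,0,0,0]

```text
time_s: 7.13
tcp_pos: [0.5072, -0.159, 0.1474]
ee_rot: [[0.989, 0.145, -0.0], [0.145, -0.989, -0.0], [-0.001, 0.0, -1.0]]
wrist_force: [-0.2, -0.3, -2.7]
gripper_width: 0.287
gripper_force: 30.0
```

>>> drive_tool:
  steps: [0,0,0,0,0,0.002,0,0,0,0,0,0,0.002,0,0,0,0,0,0,0.002,0,0,0,0,0,0,0.002,0,0,0,0,0,0,0,0,0,0,0,0,0,0,0]

```text
time_s: 7.63
tcp_pos: [0.5098, -0.1593, 0.143]
ee_rot: [[0.989, 0.146, 0.007], [0.146, -0.989, -0.002], [0.006, 0.003, -1.0]]
wrist_force: [-0.5, 1.4, 8.6]
gripper_width: 0.291
gripper_force: 30.0
```

Contact at 14.4 mm above the washer. Either the bore is too small or it is off-centre, so I make a small pressed search to tell which.

>>> drive_tool:
  steps: [0,0,0,-0.002,0,0.001,0,0,0,0,-0.001,0,0,0,0,0,0,0,0,0,0]

```text
time_s: 7.88
tcp_pos: [0.5081, -0.1598, 0.143]
ee_rot: [[0.989, 0.146, 0.01], [0.147, -0.989, -0.002], [0.01, 0.003, -1.0]]
wrist_force: [1.2, 2.6, 11.7]
gripper_width: 0.289
gripper_force: 30.1
```

>>> drive_tool:
  steps: [0,0,0,0.001,0.002,0,0,0,0,0,0.001,0,0,0,0,0,0,0,0,0,0]

```text
time_s: 8.13
tcp_pos: [0.5099, -0.1609, 0.1428]
ee_rot: [[0.989, 0.146, 0.009], [0.146, -0.989, -0.001], [0.008, 0.002, -1.0]]
wrist_force: [-0.8, 4.5, 13.5]
gripper_width: 0.287
gripper_force: 30.2
```

>>> drive_tool:
  steps: [0,0,0,0.002,0,0,0,0,0,0,0,-0.002,0,0,0,0,0,0,0,0,0]

```text
time_s: 8.38
tcp_pos: [0.5111, -0.1594, 0.1427]
ee_rot: [[0.989, 0.147, 0.007], [0.147, -0.989, -0.003], [0.007, 0.004, -1.0]]
wrist_force: [-1.0, 0.6, 12.2]
gripper_width: 0.288
gripper_force: 30.0
```

>>> drive_tool:
  steps: [0,0,0,-0.001,-0.002,0,0,0,0,0,-0.001,0,0,0,0,0,0,0,0,0,0]

```text
time_s: 8.63
tcp_pos: [0.5093, -0.1584, 0.1428]
ee_rot: [[0.989, 0.147, 0.009], [0.147, -0.989, -0.004], [0.008, 0.005, -1.0]]
wrist_force: [0.6, -1.4, 10.4]
gripper_width: 0.289
gripper_force: 30.0
```

The height stays at 0.0428–0.043 over the nut with restoring side forces, so it is sitting on the bevel and is too small. I lift it and return it to its well.

>>> drive_tool:
  steps: [0,0,0,0,0,-0.01,0,0,0,0,0,0,-0.02,0,0,0,0,0,0,-0.02,0,0,0,0,0,0,-0.02,0,0,0,0,0,0,-0.02,0,0,0,0,0,0,-0.008,0,0,0,0,0,0,0,0]

```text
time_s: 9.22
tcp_pos: [0.5069, -0.1571, 0.2386]
ee_rot: [[0.989, 0.145, 0.004], [0.145, -0.989, -0.0], [0.004, 0.001, -1.0]]
wrist_force: [0.3, 0.6, -3.6]
gripper_width: 0.291
gripper_force: 30.0
```

```bash
python3 -c "
from h import *
go(.4934,.3156)"
```

```text
tcp [ 0.5069 -0.1571  0.2386] yaw 8.32 tilt [ 0.24 -0.  ] F [ 0.3  0.6 -3.6] w 0.291 t 9.22 shift [ 5.510e-02 -4.697e-01 -1.000e-04]
```

>>> drive_tool:
  steps: [0,0,0,0.0035,-0.03,0,0,0,0,0,0.0035,-0.03,0,0,0,0,0,0.0035,-0.03,0,0,0,0,0,0.0035,-0.03,0,0,0,0,0,0.0035,-0.03,0,0,0,0,0,0.0035,-0.03,0,0,0,0,0,0.0035,-0.03,0,0,0,0,0,0.0035,-0.03,0,0,0,0,0,0.0035,-0.03,0,0,0,0,0,0.0035,-0.03,0,0]

```text
time_s: 10.05
tcp_pos: [0.4957, 0.1459, 0.2347]
ee_rot: [[0.989, 0.144, -0.004], [0.144, -0.99, -0.001], [-0.004, 0.001, -1.0]]
wrist_force: [0.2, 0.6, -3.6]
gripper_width: 0.294
gripper_force: 30.0
```

>>> drive_tool:
  steps: [0,0,0,0.004,-0.034,0,0,0,0,0,0.004,-0.034,0,0,0,0,0,0.004,-0.034,0,0,0,0,0,0.004,-0.034,0,0,0,0,0,0.004,-0.034,0,0,0,0,0,0,0,0,0,0,0,0,0,0,0,0,0,0,0,0,0,0,0]

```text
time_s: 10.72
tcp_pos: [0.4914, 0.3153, 0.2347]
ee_rot: [[0.989, 0.145, -0.003], [0.145, -0.989, -0.003], [-0.003, 0.002, -1.0]]
wrist_force: [0.5, -0.9, -3.3]
gripper_width: 0.289
gripper_force: 30.0
```

```bash
python3 -c "
from h import *
go(.4934,.3156,.0936)"
```

```text
tcp [0.4914 0.3153 0.2347] yaw 8.33 tilt [-0.18 -0.15] F [ 0.5 -0.9 -3.3] w 0.289 t 10.72 shift [ 0.0025 -0.0003  0.1411]
```

>>> drive_tool:
  steps: [0,0,0,0.001,0,0.02,0,0,0,0,0,0,0.02,0,0,0,0,0,0,0.02,0,0,0,0,0,0,0.02,0,0,0,0,0,0,0.02,0,0,0,0,0,0,0.01,0,0,0,0,0,0,0.005,0,0,0,0,0,0,0.003,0,0,0,0,0,0,0,0]

```text
time_s: 11.47
tcp_pos: [0.4937, 0.3158, 0.1189]
ee_rot: [[0.99, 0.144, 0.0], [0.144, -0.99, 0.0], [0.0, -0.0, -1.0]]
wrist_force: [0.4, -0.2, -3.4]
gripper_width: 0.286
gripper_force: 30.0
```

>>> drive_tool:
  steps: [0,0,0,0,0,0.005,0,0,0,0,0,0,0.005,0,0,0,0,0,0,0.005,0,0,0,0,0,0,0.005,0,0,0,0,0,0,0.001,0,0,0,0,0,0,0,0]

```text
time_s: 11.97
tcp_pos: [0.493, 0.3158, 0.097]
ee_rot: [[0.989, 0.145, -0.001], [0.145, -0.989, -0.001], [-0.001, 0.001, -1.0]]
wrist_force: [0.7, -0.8, -2.3]
gripper_width: 0.29
gripper_force: 30.0
```

Down in the well, about 2 mm above its floor. I lower the rest, release and rise.

>>> drive_tool:
  steps: [0,0,0,0,0,0.002,0,0,0,0,0,0,0.001,0,0,0,0,0,0,0,0.5,0,0,0,0,0,0,1,0,0,0,0,0,0,1,0,0,0,0,0,0,1,0,0,0,0,0,0,1,0,0,0,0,0,0,1,0,0,0,0,0,0,1,0,0,0,0,0,0,1]

```text
time_s: 12.8
tcp_pos: [0.4934, 0.3161, 0.0947]
ee_rot: [[0.989, 0.145, 0.0], [0.145, -0.989, 0.0], [0.0, -0.0, -1.0]]
wrist_force: [-0.1, -0.3, -0.6]
gripper_width: 0.81
gripper_force: 0.0
```

>>> drive_tool:
  steps: [0,0,0,0,0,0,1,0,0,0,0,0,0,1,0,0,0,0,0,-0.02,1,0,0,0,0,0,-0.02,1,0,0,0,0,0,-0.02,1,0,0,0,0,0,-0.02,1,0,0,0.065,0,0,0,1,0,0,0.065,0,0,0,1,0,0,0.065,0,0,0,1,0,0,0.065,0,0,0,1]

```text
time_s: 13.63
tcp_pos: [0.4932, 0.316, 0.1748]
ee_rot: [[0.993, -0.118, 0.0], [-0.118, -0.993, 0.0], [0.0, -0.0, -1.0]]
wrist_force: [-0.3, 0.1, 0.1]
gripper_width: 0.998
gripper_force: 0.0
```

```bash
python3 -c "
from h import *
go(.4948,.2103)"
```

```text
tcp [0.4932 0.316  0.1748] yaw -6.76 tilt [0.   0.01] F [-0.3  0.1  0.1] w 0.998 t 13.63 shift [ 0.014   0.1048 -0.    ]
```

>>> drive_tool:
  steps: [0,0,0,0.0035,0.026,0,1,0,0,0,0.0035,0.026,0,1,0,0,0,0.0035,0.026,0,1,0,0,0,0.0035,0.0265,0,1,0,0,0,0,0,0.02,1,0,0,0,0,0,0.02,1,0,0,0,0,0,0,1]

```text
time_s: 14.22
tcp_pos: [0.4929, 0.2086, 0.1313]
ee_rot: [[0.993, -0.117, -0.007], [-0.117, -0.993, -0.004], [-0.006, 0.004, -1.0]]
wrist_force: [0.3, -0.7, -1.2]
gripper_width: 0.999
gripper_force: 0.0
```

```bash
python3 -c "
from h import *
go(.4948,.2103,.094)
cv2.imwrite('pics/s3.png',cv2.resize(r.capture('scene')[80:220,260:440],None,fx=4,fy=4))"
```

```text
tcp [0.4929 0.2086 0.1313] yaw -6.69 tilt [-0.37 -0.21] F [ 0.3 -0.7 -1.2] w 0.999 t 14.22 shift [ 0.0019 -0.0021  0.0373]
```

View pics/s3.png

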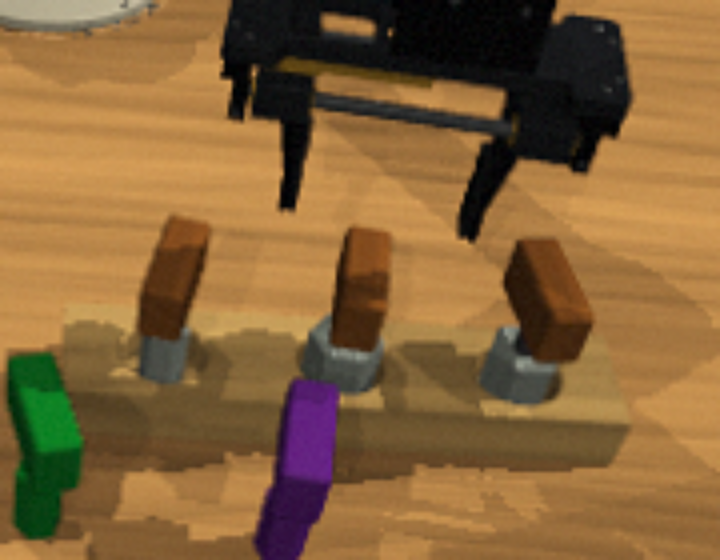

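The first wrench stands back in its well, at crop pixel (535,310) as at the start. The fingers (288,205) and (468,235) straddle the middle handle at (362,290). I descend and grip.

>>> drive_tool:
  steps: [0,0,0,0.001,-0.001,0.02,1,0,0,0,0,0,0.018,1,0,0,0,0,0,0,0,0,0,0,0,0,0,0,0,0,0,0,0,0,0,0,0,0,0,0,0,0,0,0,0,0,0,0,0,0,0,0,0,0,0,0,0,0,0,0,0,0,0,0,0,0,0,0,0,0]

```text
time_s: 15.1
tcp_pos: [0.4965, 0.2116, 0.097]
ee_rot: [[0.993, -0.115, 0.0], [-0.115, -0.993, 0.0], [0.0, -0.0, -1.0]]
wrist_force: [-0.1, 0.3, 0.4]
gripper_width: 0.477
gripper_force: 0.0
```

>>> drive_tool:
  steps: [0,0,0,0,0,0,0,0,0,0,0,0,0,0,0,0,0,0,0,0,0,0,0,0,0,0,0,0,0,0,0,0,0,0,0,0,0,0,0,0,0,0,0,0,0,0,0,0,0,0,0,0,0,0,0,0]

```text
time_s: 15.77
tcp_pos: [0.4986, 0.2119, 0.0997]
ee_rot: [[0.994, -0.113, 0.005], [-0.113, -0.994, 0.001], [0.005, -0.001, -1.0]]
wrist_force: [-1.2, -2.4, 11.1]
gripper_width: 0.007
gripper_force: 6.2
```

The gripper shut without the handle between the pads, so I look before doing anything else.

```bash
python3 -c "
from h import *
go(.4948,.2103,.094)
cv2.imwrite('pics/s4.png',np.hstack([cv2.resize(r.capture('scene')[100:220,260:400],None,fx=3,fy=3),cv2.resize(r.capture('top')[200:320,70:190],None,fx=3,fy=3)]))"
```

```text
tcp [0.4986 0.2119 0.0997] yaw -6.48 tilt [0.29 0.05] F [-1.2 -2.4 11.1] w 0.007 t 15.77 shift [-0.0036  0.002   0.0057]
```

View pics/s4.png

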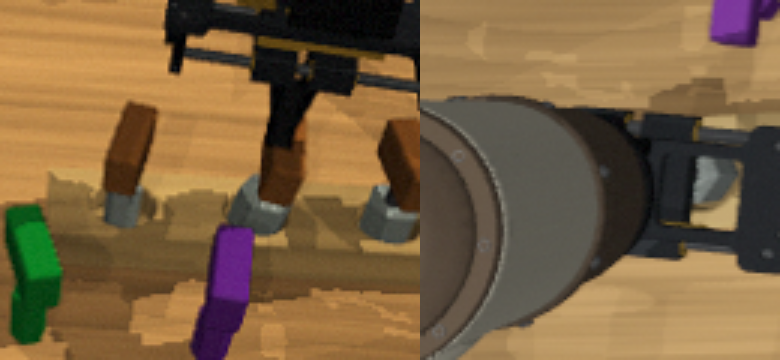

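The fingers sit on top of the handle, pushed up by 11 N, instead of around it. I open, lift clear, back off and measure the handles again.

>>> drive_tool:
  steps: [0,0,0,0,0,0,1,0,0,0,0,0,0,1,0,0,0,0,0,0,1,0,0,0,0,0,0,1,0,0,0,0,0,0,1,0,0,0,0,0,0,1,0,0,0,0,0,0,1,0,0,0,0,0,0,1,0,0,0,0,0,0,1,0,0,0,0,0,0,1]

```text
time_s: 16.7
tcp_pos: [0.4971, 0.2121, 0.0972]
ee_rot: [[0.993, -0.114, 0.002], [-0.114, -0.993, 0.001], [0.002, -0.001, -1.0]]
wrist_force: [0.6, 1.1, 4.4]
gripper_width: 0.684
gripper_force: 2.0
```

>>> drive_tool:
  steps: [0,0,0,0,0,0,1,0,0,0,0,0,0,1,0,0,0,0,0,-0.01,1,0,0,0,0,0,-0.02,1,0,0,0,0,0,-0.02,1,0,0,0,0,0,-0.02,1,0,0,0,0,0,-0.02,1,0,0,0,-0.02,0,0,1,0,0,0,-0.02,0,0,1,0,0,0,-0.02,0,0,1]

```text
time_s: 17.53
tcp_pos: [0.4357, 0.218, 0.1867]
ee_rot: [[0.993, -0.116, -0.001], [-0.116, -0.993, -0.0], [-0.001, 0.0, -1.0]]
wrist_force: [-0.4, 0.5, -0.3]
gripper_width: 1.004
gripper_force: 0.0
```

>>> drive_tool:
  steps: [0,0,0,-0.02,0,0,1,0,0,0,-0.02,0,0,1,0,0,0,-0.02,0,0,1,0,0,0,-0.015,0,0,1,0,0,0,0,0,0,1]

```text
time_s: 17.95
tcp_pos: [0.3598, 0.2261, 0.1867]
ee_rot: [[0.994, -0.113, -0.002], [-0.113, -0.994, -0.0], [-0.002, 0.001, -1.0]]
wrist_force: [0.7, 0.4, 0.0]
gripper_width: 1.0
gripper_force: 0.0
```

```bash
python3 -c "
from h import *
go(.4948,.2103,.094)
a=r.capture('top');b=r.capture('scene')
cv2.imwrite('pics/t5.png',np.hstack([cv2.resize(a[220:300,75:195],None,fx=3.2,fy=3.2),cv2.resize(b[130:210,300:420],None,fx=3.2,fy=3.2)]))
H,S,V=cv2.split(cv2.cvtColor(a,cv2.COLOR_BGR2HSV))
m=((S>150)&(V>100)&(H<20)).astype(np.uint8);m[:225]=0;m[290:]=0;m[:,250:]=0
m=cv2.morphologyEx(m,cv2.MORPH_OPEN,np.ones((3,3)))
for c in cv2.findContours(m,0,1)[0]:
    if cv2.contourArea(c)<150:continue
    P=np.array([onz('top',q,.111)[:2]*1000 for q in c[:,0]],np.float32)
    R=cv2.minAreaRect(P);bx=cv2.boxPoints(R);e=bx[1]-bx[0];f=bx[2]-bx[1];e=e if np.hypot(*e)>np.hypot(*f) else f
    print(R,np.degrees(np.arctan2(e[1],e[0])))
"
```

```text
tcp [0.3598 0.2261 0.1867] yaw -6.48 tilt [-0.09 -0.03] F [0.7 0.4 0. ] w 1.0 t 17.95 shift [0.1361 0.0004 0.0925]
((491.1038818359375, 315.43695068359375), (67.97804260253906, 21.72049903869629), 8.350178718566895) 8.350177
((496.3994140625, 211.86204528808594), (23.41191291809082, 67.59200286865234), 85.94542694091797) -4.054575
((499.9599914550781, 105.56947326660156), (24.496320724487305, 67.59534454345703), 78.30252838134766) -11.69747
```

View pics/t5.png

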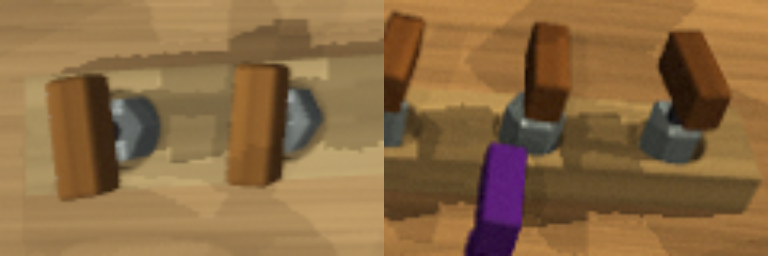

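The middle wrench stands upright again at (0.496, 0.212), yaw −4°, and the left one is fine in its well. I retry with a lower grip.

>>> drive_tool:
  steps: [0,0,-0.044,0,0,0,1,0,0,0,0,0,0,1,0,0,0,0,0,0,1]

```text
time_s: 18.3
tcp_pos: [0.3628, 0.2269, 0.1865]
ee_rot: [[0.997, -0.073, -0.0], [-0.073, -0.997, -0.0], [-0.0, 0.0, -1.0]]
wrist_force: [-0.1, -0.9, 0.0]
gripper_width: 0.999
gripper_force: 0.0
```

```bash
python3 -c "
from h import *
go(.4962,.2119,.09)"
```

```text
tcp [0.3628 0.2269 0.1865] yaw -4.16 tilt [-0.02 -0.03] F [-0.1 -0.9  0. ] w 0.999 t 18.3 shift [0.1341 0.0052 0.0965]
```

>>> drive_tool:
  steps: [0,0,0,0.02,0.001,0,1,0,0,0,0.02,0.001,0,1,0,0,0,0.02,0.001,0,1,0,0,0,0.02,0.001,0,1,0,0,0,0.02,0.001,0,1,0,0,0,0.02,0,0,1,0,0,0,0.014,0,0,1,0,0,0,0,0,0.015,1,0,0,0,0,0,0.015,1,0,0,0,0,0,0,1]

```text
time_s: 19.13
tcp_pos: [0.4943, 0.2109, 0.1532]
ee_rot: [[0.997, -0.074, -0.006], [-0.074, -0.997, -0.004], [-0.006, 0.004, -1.0]]
wrist_force: [0.4, -0.4, -0.4]
gripper_width: 0.999
gripper_force: 0.0
```

```bash
python3 -c "
from h import *
go(.4962,.2119,.09)"
```

```text
tcp [0.4943 0.2109 0.1532] yaw -4.23 tilt [-0.36 -0.21] F [ 0.4 -0.4 -0.4] w 0.999 t 19.13 shift [ 0.0021 -0.0014  0.0631]
```

>>> drive_tool:
  steps: [0,0,0,0,0,0.02,1,0,0,0,0,0,0.02,1,0,0,0,0,0,0.018,1,0,0,0,0,0,0.008,1,0,0,0,0,0,0,1,0,0,0,0,0,0,1,0,0,0,0,0,0,0.5,0,0,0,0,0,0,0.5,0,0,0,0,0,0,0.5,0,0,0,0,0,0,0.5]

```text
time_s: 19.97
tcp_pos: [0.4959, 0.2128, 0.0915]
ee_rot: [[0.998, -0.071, 0.001], [-0.071, -0.998, 0.001], [0.001, -0.001, -1.0]]
wrist_force: [-0.1, -0.3, 0.7]
gripper_width: 0.782
gripper_force: 0.0
```

>>> drive_tool:
  steps: [0,0,0,0,0,0,0.4,0,0,0,0,0,0,0.35,0,0,0,0,0,0,0.3,0,0,0,0,0,0,0,0,0,0,0,0,0,0,0,0,0,0,0,0,0]

```text
time_s: 20.47
tcp_pos: [0.4956, 0.2125, 0.0906]
ee_rot: [[0.997, -0.071, -0.0], [-0.071, -0.997, -0.0], [-0.0, 0.0, -1.0]]
wrist_force: [0.1, -0.0, 0.1]
gripper_width: 0.328
gripper_force: 0.0
```

>>> drive_tool:
  steps: [0,0,0,0,0,0,0,0,0,0,0,0,0,0,0,0,0,0,0,0,0]

```text
time_s: 20.72
tcp_pos: [0.4956, 0.2125, 0.0906]
ee_rot: [[0.997, -0.071, -0.0], [-0.071, -0.997, -0.0], [-0.0, 0.0, -1.0]]
wrist_force: [-0.0, 0.3, 0.2]
gripper_width: 0.289
gripper_force: 30.0
```

>>> drive_tool:
  steps: [0,0,0,0,0,0,0,0,0,0,0,0,0,0,0,0,0,0,0,0,0,0,0,0,0,0,0,0,0,0,0,0,0,0,0]

```text
time_s: 21.13
tcp_pos: [0.4955, 0.2125, 0.0906]
ee_rot: [[0.997, -0.071, -0.0], [-0.071, -0.997, -0.0], [-0.0, 0.0, -1.0]]
wrist_force: [-0.7, -0.3, -0.4]
gripper_width: 0.29
gripper_force: 30.0
```

Firm grip this time. I lift it gently.

>>> drive_tool:
  steps: [0,0,0,0,0,-0.005,0,0,0,0,0,0,-0.01,0,0,0,0,0,0,-0.02,0,0,0,0,0,0,-0.02,0,0,0,0,0,0,-0.02,0,0,0,0,0,0,-0.02,0,0,0,0,0,0,-0.02,0,0,0,0,0,0,-0.02,0,0,0,0,0,0,-0.005,0,0,0,0,0,0,0,0]

```text
time_s: 21.97
tcp_pos: [0.4962, 0.2131, 0.2328]
ee_rot: [[0.997, -0.071, 0.004], [-0.071, -0.997, 0.003], [0.003, -0.003, -1.0]]
wrist_force: [0.3, 0.3, -2.0]
gripper_width: 0.289
gripper_force: 30.0
```

>>> drive_tool:
  steps: [0,0,-0.07,0,0,0,0,0,0,-0.07,0,0,0,0,0,0,-0.065,0,0,0,0,0,0,0,0,0,0,0,0,0,0,0,0,0,0]

```text
time_s: 22.38
tcp_pos: [0.4949, 0.2121, 0.2293]
ee_rot: [[0.991, 0.132, -0.002], [0.132, -0.991, -0.001], [-0.003, 0.001, -1.0]]
wrist_force: [0.3, 0.1, -1.7]
gripper_width: 0.289
gripper_force: 30.0
```

```bash
python3 -c "
from h import *
go(.506,-.159)"
```

```text
tcp [0.4949 0.2121 0.2293] yaw 7.58 tilt [-0.14 -0.08] F [ 0.3  0.1 -1.7] w 0.289 t 22.38 shift [-0.0379  0.3694  0.0005]
```

>>> drive_tool:
  steps: [0,0,0,-0.0031,0.031,0,0,0,0,0,-0.0031,0.031,0,0,0,0,0,-0.0031,0.031,0,0,0,0,0,-0.0031,0.031,0,0,0,0,0,-0.0031,0.031,0,0,0,0,0,-0.0031,0.031,0,0,0,0,0,-0.0031,0.031,0,0,0,0,0,-0.0031,0.031,0,0,0,0,0,-0.0031,0.031,0,0,0,0,0,-0.0031,0.031,0,0]

```text
time_s: 23.22
tcp_pos: [0.5057, -0.1003, 0.2301]
ee_rot: [[0.991, 0.132, -0.001], [0.132, -0.991, 0.0], [-0.001, -0.0, -1.0]]
wrist_force: [0.7, 0.4, -2.6]
gripper_width: 0.29
gripper_force: 30.0
```

>>> drive_tool:
  steps: [0,0,0,-0.0031,0.03,0,0,0,0,0,-0.0031,0.029,0,0,0,0,0,0,0,0.015,0,0,0,0,0,0,0.02,0,0,0,0,0,0,0.02,0,0,0,0,0,0,0.01,0,0,0,0,0,0,0.005,0,0,0,0,0,0,0,0,0,0,0,0,0,0,0,0,0,0,0,0,0,0]

```text
time_s: 24.05
tcp_pos: [0.5091, -0.1581, 0.1619]
ee_rot: [[0.991, 0.134, 0.002], [0.134, -0.991, -0.0], [0.002, 0.001, -1.0]]
wrist_force: [-0.6, -1.1, -1.3]
gripper_width: 0.294
gripper_force: 30.0
```

```bash
python3 -c "
from al import *
go(.5066,-.159)
align(.0806,.0009)"
```

```text
tcp [ 0.5091 -0.1581  0.1619] yaw 7.71 tilt [ 0.14 -0.03] F [-0.6 -1.1 -1.3] w 0.294 t 24.05 shift [-0.0025  0.0006 -0.    ]
137 seen (np.int64(178), np.int64(196)) model (np.int64(177), np.int64(197)) [41 25 81]
138 seen (np.int64(178), np.int64(196)) model (np.int64(177), np.int64(197)) [45 22 70]
139 seen (np.int64(179), np.int64(196)) model (np.int64(177), np.int64(197)) [48 18 72]
140 seen (np.int64(179), np.int64(197)) model (np.int64(178), np.int64(197)) [50 21 73]
141 seen (np.int64(179), np.int64(197)) model (np.int64(178), np.int64(197)) [39 24 73]
142 seen (np.int64(179), np.int64(197)) model (np.int64(178), np.int64(197)) [37 31 74]
143 seen (np.int64(179), np.int64(197)) model (np.int64(178), np.int64(198)) [43 24 75]
144 seen (np.int64(180), np.int64(197)) model (np.int64(178), np.int64(198)) [45 34 74]
145 seen (np.int64(180), np.int64(197)) model (np.int64(179), np.int64(198)) [41 28 72]
146 seen (np.int64(180), np.int64(197)) model (np.int64(179), np.int64(198)) [48 17 75]
147 seen (np.int64(180), np.int64(197)) model (np.int64(179), np.int64(198)) [35 22 70]
148 seen (np.int64(181), np.int64(196)) model (np.int64(180), np.int64(197)) [45 29 71]
149 seen (np.int64(182), np.int64(195)) model (np.int64(181), np.int64(196)) [53 31 75]
150 seen (np.int64(182), np.int64(193)) model (np.int64(181), np.int64(195)) [30 22 71]
151 seen (np.int64(183), np.int64(194)) model (np.int64(182), np.int64(193)) [50 21 72]
152 seen (np.int64(185), np.int64(197)) model (np.int64(183), np.int64(192)) [43 24 74]
153 seen (np.int64(184), np.int64(198)) model None [40 20 75]
154 seen (np.int64(183), np.int64(199)) model None [70 18 42]
155 seen (np.int64(182), np.int64(199)) model None [143  26  39]
mouth [ 0.5101 -0.158   0.0813]
```

>>> drive_tool:
  steps: [0,0,0,-0.0015,0.0008,0.005,0,0,0,0,0,0,0.005,0,0,0,0,0,0,0.004,0,0,0,0,0,0,0.002,0,0,0,0,0,0,0,0,0,0,0,0,0,0,0]

```text
time_s: 24.6
tcp_pos: [0.5067, -0.1592, 0.1445]
ee_rot: [[0.991, 0.134, -0.0], [0.134, -0.991, -0.0], [-0.0, 0.0, -1.0]]
wrist_force: [0.6, -0.3, -2.4]
gripper_width: 0.293
gripper_force: 30.0
```

>>> drive_tool:
  steps: [0,0,0,0,0,0.002,0,0,0,0,0,0,0.002,0,0,0,0,0,0,0.002,0,0,0,0,0,0,0.002,0,0,0,0,0,0,0,0,0,0,0,0,0,0,0]

```text
time_s: 25.1
tcp_pos: [0.5066, -0.1592, 0.1365]
ee_rot: [[0.991, 0.134, -0.0], [0.134, -0.991, -0.0], [-0.0, 0.0, -1.0]]
wrist_force: [0.4, 1.0, -1.2]
gripper_width: 0.288
gripper_force: 30.0
```

Mouth at 0.056 with no contact push, so it is going over the nut. Home is a TCP height of about 0.1256.

>>> drive_tool:
  steps: [0,0,0,0,0,0.002,0,0,0,0,0,0,0.002,0,0,0,0,0,0,0.002,0,0,0,0,0,0,0.002,0,0,0,0,0,0,0,0,0,0,0,0,0,0,0]

```text
time_s: 25.6
tcp_pos: [0.5066, -0.1592, 0.1284]
ee_rot: [[0.991, 0.134, -0.001], [0.134, -0.991, 0.0], [-0.0, -0.0, -1.0]]
wrist_force: [-0.5, -0.3, -2.1]
gripper_width: 0.293
gripper_force: 30.0
```

>>> drive_tool:
  steps: [0,0,0,0,0,0.002,0,0,0,0,0,0,0.002,0,0,0,0,0,0,0,0,0,0,0,0,0,0,0]

```text
time_s: 25.93
tcp_pos: [0.5073, -0.1593, 0.1256]
ee_rot: [[0.991, 0.134, 0.001], [0.134, -0.991, -0.0], [0.001, 0.001, -1.0]]
wrist_force: [-0.9, 0.6, 4.9]
gripper_width: 0.294
gripper_force: 30.0
```

Seated on the washer at the predicted height with contact force. One last check of all three wrenches.

>>> drive_tool:
  steps: [0,0,0,0,0,0,0,0,0,0,0,0,0,0,0,0,0,0,0,0,0,0,0,0,0,0,0,0]

```text
time_s: 26.27
tcp_pos: [0.5073, -0.1593, 0.1256]
ee_rot: [[0.991, 0.134, 0.002], [0.134, -0.991, -0.0], [0.002, 0.001, -1.0]]
wrist_force: [-1.8, 1.1, 5.8]
gripper_width: 0.292
gripper_force: 30.0
```

```bash
python3 -c "
from h import *
go(.5066,-.159)
cv2.imwrite('pics/end.png',cv2.resize(r.capture('scene')[80:300,100:440],None,fx=2.3,fy=2.3))"
```

```text
tcp [ 0.5073 -0.1593  0.1256] yaw 7.71 tilt [ 0.09 -0.03] F [-1.8  1.1  5.8] w 0.292 t 26.27 shift [-0.0006 -0.0004 -0.    ]
```

View pics/end.png

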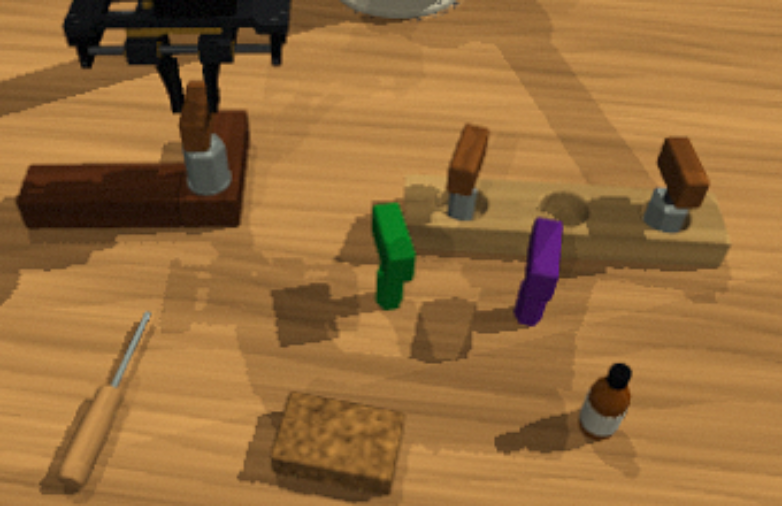

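The tube covers the nut down to the washer at (208,185). The slim wrench (462,200) and the small-bore one (670,205) stand in their wells, and the bystanders have not moved. I check the slim wrench's centring against the empty middle well at (565,210), then hand in.

```bash
python3 -c "
from h import *
m=onz('scene',(100+565/2.3,80+209/2.3),.035);print(m)
u=np.array([.0,0]);l=np.array([.4911,.3154]);c=np.array([.500,.1056])
d=c-m[:2];print('c from mid',np.hypot(*d),'left from mid',np.hypot(*(l-m[:2])))
if abs(np.hypot(*d)-.105)<.009: print(r.finish_job())
"
```

```text
[0.49756904 0.21416306 0.035     ]
c from mid 0.1085902730929612 left from mid 0.10144341612802933
the job is handed in; nothing more can be done
None
```

The job is handed in: the fitting wrench (from the middle well) is gripped, upright and down on the washer over the nut. The too-small one is back in its well, socket_c was never moved, the bystanders show no movement in the last picture, and it took about 26 s of the 72 s allowed.

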